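# Slide test for printed end caps

### The arm

A 7-joint arm with a two-finger parallel gripper is mounted at the origin on the work surface. World frame = base frame: x ahead of the robot, y to its left, z up, the work surface at z = 0. Lengths are in m, angles in rad, forces in N, time in s.
With the tool pointing down it reaches from about 0.4 to 0.85 m from the base axis. Payload 10.4 kg.
Tool frame: the origin (TCP) lies between the finger pads; the fingertips stand 14 mm ahead of it and the grasp point (between the pads) lies 5 mm behind it (r.finger_overhang is the z of the fingertips in the tool frame, in m); z points along the fingers, y is the line along which they close (so a half turn about z gives the same grasp; the last joint's range is limited). The gripper opens to 87 mm and grips with 3 to 60 N. Pads are 19 mm wide; open, the fingers measure 117 mm over their backs; the gripper's body (75 mm by 190 mm) begins 51 mm behind the grasp point.
Start: joints at [-1.15, 0.332, -0.065, 1.46, 0.022, 1.35, -0.088], TCP at [0.268, 0.564, 0.237] pointing down, gripper open.
Joint ranges: [-2.6, 2.6], [-0.5, 2.12], [-1.47, 1.34], [0.16, 2.42], [-1.27, 4.41], [0.06, 2.06], [-2.6, 2.6]. Speed limits (rad/s): [2.22, 2.22, 2.79, 2.79, 3.14, 3.14, 3.14].

### API

Orientations are given as a unit quaternion [x, y, z, w].
In Python, from bench import r, optics gives the robot as it stands.
- The arm moves only by the shell command python3 -m pendant 'ROWS' [FORCE]. ROWS is JSON, a list of rows, each a list of 7 numbers: the closure, from -1 (fully open) to 1 (shut), then the shift along the tool's x, y, z scaled (see below), then the turn, a rotation vector about the tool's x, y, z scaled (see below). In form: [[grip, x, y, z, rx, ry, rz], ...]. A call has 1 to 8 rows; each row is the pose to reach, as a shift and turn from the pose commanded when the call began, along the tool's axes at that moment; what a row does not reach only later rows make up. The controller multiplies each number of a shift by 0.3 m and each number of a turn by 120 degrees. A row lasts 1/8 s, in which the tool goes at most 62.5 mm and 10.7 degrees, less where a joint would pass 70% of its speed; a pose out of reach is approached as far as the arm can. A call with a number of a shift or a turn outside -1 to 1 is refused whole. A call with a gripper value outside its range is refused whole. The fingers move at their own pace and stop on an object; FORCE is the grip in N (left out, the last holds). Time passes only in rows, so rows that repeat a pose let the fingers close. It gives the time, the measured TCP pose, the force, the opening and the grip force at its end, in the units of the state.
- r.read_state(): the state, without advancing time (a new reading comes with each control period).
- optics.camera(name): name is "scene" or "top" or "wrist"; returns a dict with "pixels" (480x640x3 uint8, red, green, blue), "vfov" (degrees; the focal length in pixels is half the picture's height over the tangent of half this angle, whatever the lens; pixels are square), "cx", "cy" (the principal point, pixels), "rvec" (rotation vector, rad) and "tvec" (3), from world to camera coordinates, as OpenCV has them. Camera axes: x right, y down, z forward; pixel columns grow to the right and rows downward; lengths in m; the calibration is good to about 2 mm. A picture is of the moment at which its call begins. There is no depth.
- r.close_job(): hands the job in; it is judged then, once.
The state is a dict: "time": time; "joint_positions": joint angles; "joint_vel": joint speeds; "joint_torque": joint torques, N m; "ee_pos": TCP position; "eef_rot": TCP orientation; "ft_force": force on the tool from outside, world axes, zero at the start; "torque": the same for the moment, N m; "width": finger opening in m; "grip_force": force on a finger pad.
Only numpy, scipy, OpenCV 4.12 (cv2) and the standard library are available. Lean on these libraries where they do the work, as an engineer would, in place of code of your own. Each camera call takes 0.05 s, during which the arm holds its last target. There are 200 camera calls.

### The job

Test the two white printed end caps on the tilted build sheet: set each one down, sole on the sheet, on the outlined start mark near the top, let go, and watch it for about a second. Leave the cap that slides lying against the stop at the foot of the ramp, having run down by itself with no finger guiding it on the way; pick up the cap that sticks and set it down upright in the open grey tray. Set caps down rather than dropping them.

Things in the scene. Friction and masses are not known exactly. Their poses are not given: they have to be found in the camera images.
- cap_a: one of two outwardly identical white printed blocks, 60 mm long (x), 40 wide (y), 34 high, about 70 g: flat sides, the top edge at +x rounded (12 mm radius), thin grey sole. Origin: centre of the underside, z up. Stands on the table near a round white bush, 46 mm across, that is not tested. One cap's sole is slippery, the other's grippy: it shows only on the ramp. Grip across the 40 mm.
- cap_b: one of two outwardly identical white printed blocks, 60 mm long (x), 40 wide (y), 34 high, about 70 g: flat sides, the top edge at +x rounded (12 mm radius), thin grey sole. Origin: centre of the underside, z up. Stands on the table near a round white bush, 46 mm across, that is not tested. One cap's sole is slippery, the other's grippy: it shows only on the ramp. Grip across the 40 mm.
- ramp_start (a point): centre of the outlined start mark (80 x 62 mm), on the surface of a fixed bronze sheet sloping 20 deg, 100 mm above the table. x: down the slope, y: level across, z: square out of the sheet. Sheet 150 mm wide between 6 mm rails, open top edge 80 mm upslope; stop bar 200 mm downslope. A slippery cap reaches the stop in 1 s and rests centred some 170 mm down; a grippy one stays put.
- tray: open grey tray fixed on the table, 150 mm (its x) by 130 mm (its y) outside, walls 4 mm thick and 28 mm high, floor 4 mm thick. Origin: centre of its underside, on the table, z up.
There are look-alikes about, which are no part of the job. What is shaped like the cap_b but blue or green is not meant. Leave any red look-alike of the cap_a alone.

How it is judged:
On the way:
1. the cap that sticks stands by itself on the ramp, sole on the sheet, within 40 mm of the start mark, let go and still, for 0.6 s (distance between cap_b and ramp_start below 0.04 m and z of cap_b in the frame of ramp_start below 0.006 m and angle between the z axis of cap_b and the z axis of ramp_start, either way round below 0.12 rad and contact force between the fingers and cap_b below 0.1 N and linear speed of cap_b below 0.02 m/s), for 0.6 s.
At the end, for the whole second after the job is handed in: The cap that slides lies sole-down on the sheet against the stop at the ramp's foot, its centre 150 to 200 mm down the slope from the start mark; the cap that sticks stands upright (within 10 degrees) on the floor of the tray; both let go and at rest (x of cap_a in the frame of ramp_start between 0.15 and 0.2 m and y of cap_a in the frame of ramp_start between -0.065 and 0.065 m and z of cap_a in the frame of ramp_start between -0.008 and 0.008 m and angle between the z axis of cap_a and the z axis of ramp_start, either way round below 0.17 rad and contact force between the fingers and cap_a below 0.1 N and linear speed of each of cap_a, cap_b below 0.02 m/s and x of cap_b in the frame of tray between -0.07 and 0.07 m and y of cap_b in the frame of tray between -0.06 and 0.06 m and z of cap_b in the frame of tray between -0.005 and 0.012 m and angle between cap_b's own z axis and vertical below 0.17 rad and contact force between the fingers and cap_b below 0.1 N); the robot touches nothing.
It fails at once if a finger touches the cap that slides on the lower part of the ramp (more than 85 mm down from the start mark), so it did not run down by itself (x of cap_a in the frame of ramp_start between 0.085 and 0.21 m and y of cap_a in the frame of ramp_start between -0.08 and 0.08 m and z of cap_a in the frame of ramp_start between -0.02 and 0.05 m and contact force between the fingers and cap_a above 0.3 N).
It fails at once if a cap is dropped from more than about 60 mm or thrown (faster than 1.1 m/s with no finger on it) (linear speed of cap_a above 1.1 m/s and contact force between the fingers and cap_a below 0.1 N).
It fails at once if a cap is dropped from more than about 60 mm or thrown (faster than 1.1 m/s with no finger on it) (linear speed of cap_b above 1.1 m/s and contact force between the fingers and cap_b below 0.1 N).
It also fails if it takes over 70 s, if anything falls off the work surface, if the arm or the gripper's body presses on something with over 40 N, if the wrist force passes 120 N, or if a joint passes its speed limit or range.

## Working session

There is one attempt and no reset: what is moved stays moved. The work goes in short steps, Python scripts to look and compute and a shell command to move; the robot and the scene stay as the last step left them, time stands still between calls to the robot, and variables do not carry over. Pictures are saved under pics/ and viewed, at most 10 in all, crops included, and the job is handed in when it is done.

```bash
ls; mkdir -p pics
cat > h.py <<'E'
import numpy as np, cv2, json
from bench import r, optics
from scipy.spatial.transform import Rotation as R
def snap(name,fn):
    c=optics.camera(name); cv2.imwrite('pics/%s.png'%fn,c['pixels'][:,:,::-1])
    np.savez('pics/%s.npz'%fn,**{k:np.array(c[k]) for k in('vfov','cx','cy','rvec','tvec')}); return c
def cam(fn):
    c=np.load('pics/%s.npz'%fn); f=240/np.tan(np.radians(float(c['vfov']))/2)
    return np.array([[f,0,float(c['cx'])],[0,f,float(c['cy'])],[0,0,1]]),R.from_rotvec(c['rvec'].ravel()).as_matrix(),c['tvec'].ravel()
def ray(fn,p):
    K,Rm,t=cam(fn); d=Rm.T@np.linalg.solve(K,[p[0],p[1],1.]); return -Rm.T@t,d/np.linalg.norm(d)
def onz(fn,p,z):
    o,d=ray(fn,p); return o+d*(z-o[2])/d[2]
def tri(*obs):
    A=0;b=0
    for fn,p in obs:
        o,d=ray(fn,p);P=np.eye(3)-np.outer(d,d);A=A+P;b=b+P@o
    x=np.linalg.solve(A,b); return x,[round(float(np.linalg.norm((np.eye(3)-np.outer(d,d))@(x-o)))*1000,1) for o,d in (ray(f,p) for f,p in obs)]
def proj(fn,X):
    K,Rm,t=cam(fn); q=K@(Rm@np.array(X)+t); return q[:2]/q[2]
def delta(pos,Rm):
    "move from the present pose to pos,Rm in pendant units"
    s=r.read_state(); R0=R.from_quat(s['eef_rot']).as_matrix()
    return np.round(R0.T@(np.array(pos)-s['ee_pos'])/.3,4), np.round(R.from_matrix(R0.T@Rm).as_rotvec()/np.radians(120),4)
E
python3 -c "
from h import *
for n in('scene','top','wrist'): c=snap(n,n+'0');print(n,c['vfov'],c['cx'],c['cy'],cam(n+'0')[1].round(2).tolist(),ray(n+'0',(320,240))[0].round(3))
print(r.read_state(), r.finger_overhang)"
```

```text
pics
scene 45.66843192128658 316.645746562274 236.12395580600582 [[0.21, 0.98, -0.02], [0.7, -0.16, -0.7], [-0.69, 0.13, -0.72]] [ 1.167 -0.166  0.739]
top 42.82760671516436 320.2892335050947 235.48614232351173 [[0.01, -1.0, 0.02], [-0.99, -0.02, -0.13], [0.13, -0.01, -0.99]] [ 0.432 -0.037  1.057]
wrist 67.67138427889418 321.6939700181326 238.41360976706304 [[0.43, 0.9, -0.0], [0.86, -0.41, 0.29], [0.26, -0.13, -0.96]] [0.196 0.597 0.384]
{'time': 0.15, 'joint_positions': array([-1.14957921,  0.33269512, -0.06470392,  1.46072629,  0.02161506,
        1.34989137, -0.08850923]), 'joint_vel': array([ 0.00022423, -0.00115738, -0.00031835, -0.00376303,  0.00030663,
       -0.0001368 , -0.00044897]), 'joint_torque': array([ 1.02098282e-03, -6.23633909e+01,  2.47866043e-02, -3.90140426e+01,
       -6.12798287e-02,  3.71627742e-02,  1.08230179e-04]), 'ee_pos': array([0.26825602, 0.56420896, 0.23596699]), 'eef_rot': array([ 2.20084810e-01,  9.75480607e-01, -5.05067526e-04, -8.47835507e-05]), 'ft_force': array([-0.19542245, -0.11985716,  0.70559538]), 'torque': array([-0.01154513, -0.04854819, -0.01951314]), 'grip_force': 0.0, 'width': 0.08725300312175961} 0.014
```

View pics/top0.png

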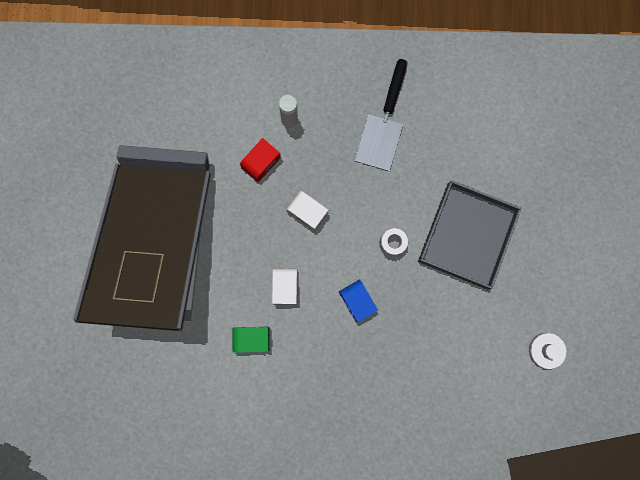

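View pics/scene0.png

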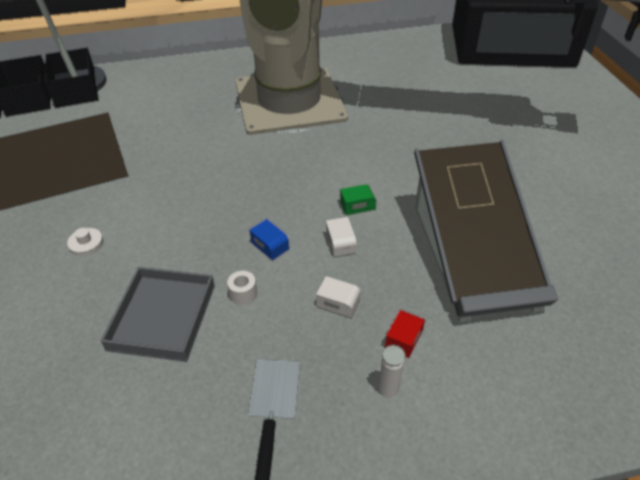

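Top view: the white caps are at about (308,211) and (285,287), the ramp start mark at about (138,276), the stop at (163,158), and the tray at (469,236). The red, blue and green blocks are look-alikes. Next, enlarged crops.

```bash
python3 -c "
import cv2,numpy as np
def cr(f,x,y,w,h,k): return cv2.resize(cv2.imread('pics/%s.png'%f)[y:y+h,x:x+w],None,fx=k,fy=k,interpolation=cv2.INTER_CUBIC)
a=np.hstack([cr('top0',260,185,80,130,4.5),cr('scene0',305,200,80,130,4.5)]);print(a.shape)
cv2.imwrite('pics/c1.png',a)
b=np.hstack([cr('top0',70,140,150,210,2.5),cr('scene0',405,130,160,210,2.5)]);print(b.shape)
cv2.imwrite('pics/c2.png',b)"
```

```text
(585, 720, 3)
(525, 775, 3)
```

View pics/c1.png

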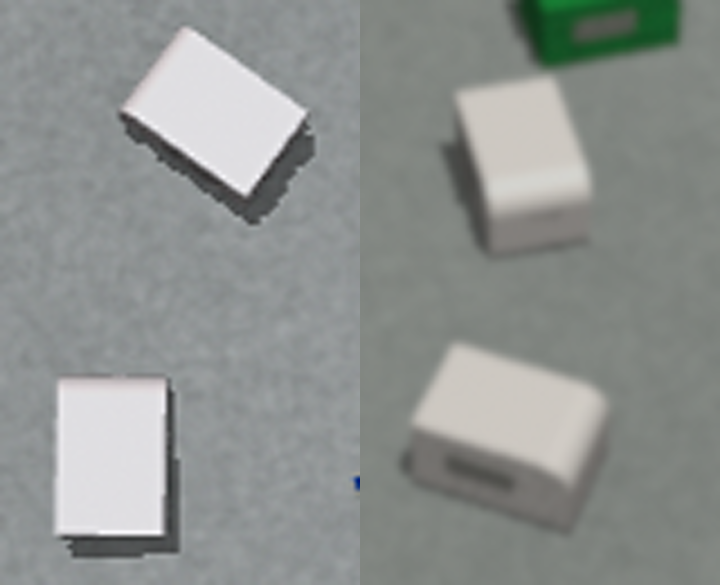

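View pics/c2.png

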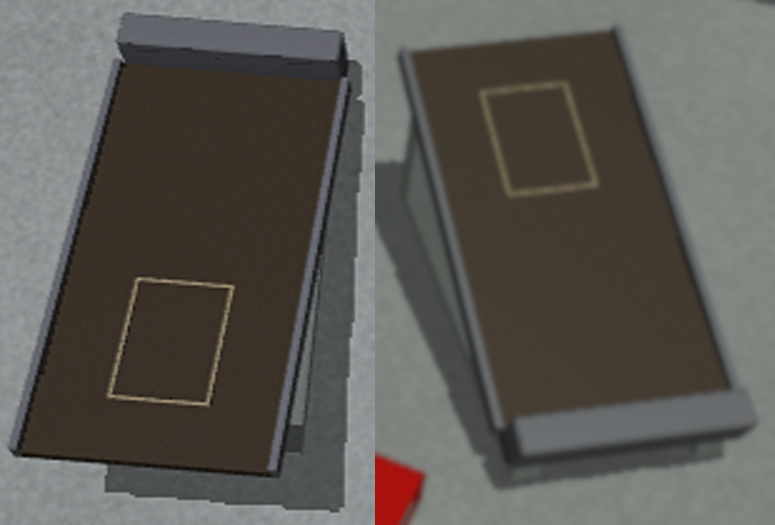

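```bash
cat > meas.py <<'E'
from h import *
T=lambda x,y,k,x0,y0:((x+.5)/k-.5+x0,(y+.5)/k-.5+y0)
def grp(n,tops,scs):
    P=[]
    for a,b in zip(tops,scs):
        x,e=tri(('top0',a),('scene0',b));P.append(x);print(n,x.round(4),e)
    return np.array(P)
c=lambda L:[T(x,y,4.5,260,185) for x,y in L]; d=lambda L:[T(x-360,y,4.5,305,200) for x,y in L]
Pp=grp('P',c([(57,536),(164,536)]),d([(551,77),(457,95)]))
Qq=grp('Q',c([(250,195),(307,115)]),d([(457,343),(413,425)]))
c=lambda L:[T(x,y,2.5,70,140) for x,y in L]; d=lambda L:[T(x-375,y,2.5,405,130) for x,y in L]
M=grp('M',c([(137,279),(233,287),(209,405),(109,396)]),d([(597,184),(510,194),(482,92),(568,82)]))
Tr=grp('T',[(452,183),(519,208),(490,289),(420,263)],[(186,359),(105,348),(140,269),(213,274)])
m=M.mean(0);ex=M[0]+M[1]-M[2]-M[3];ey=M[0]+M[3]-M[1]-M[2];print('mark',m,np.linalg.norm(ex)/2,np.linalg.norm(ey)/2)
ex/=np.linalg.norm(ex);print('ex',ex,'slope',np.degrees(np.arcsin(-ex[2])),'yaw',np.degrees(np.arctan2(ex[1],ex[0])),'yaw from ey',np.degrees(np.arctan2(-ey[0],ey[1])),ey)
print('tray',Tr.mean(0))
# refined caps with top z=.034
for n,L in(('P',[(57,536),(164,536)]),('Q',[(250,195),(307,115)])):
    q=[onz('top0',T(x,y,4.5,260,185),.034) for x,y in L]; u=q[1]-q[0] ; w=np.linalg.norm(u);u/=w
    ax=np.array([-u[1],u[0],0]);ctr=(q[0]+q[1])/2+.03*ax;print(n,'w',w,'axis yaw',np.degrees(np.arctan2(ax[1],ax[0])),'centre',ctr)
E
python3 meas.py
```

```text
P [0.4506 0.0286 0.0291] [1.0, 1.0]
P [ 0.4512 -0.0106  0.0282] [1.5, 1.5]
Q [ 0.5793 -0.0399  0.031 ] [2.0, 2.0]
Q [ 0.6105 -0.0619  0.0281] [1.1, 1.1]
M [0.5292 0.2624 0.0832] [1.2, 1.2]
M [0.5251 0.2015 0.0831] [1.4, 1.4]
M [0.4497 0.2062 0.1106] [1.6, 1.6]
M [0.4543 0.2673 0.1118] [1.9, 1.9]
T [ 0.6674 -0.2777  0.0022] [4.3, 4.3]
T [ 0.6238 -0.3955  0.006 ] [2.7, 2.7]
T [ 0.4812 -0.3404  0.0148] [1.3, 1.3]
T [ 0.5235 -0.2202  0.0188] [1.5, 1.5]
mark [0.48957088 0.23435171 0.09715554] 0.08031374545434831 0.061159179162130706
ex [ 0.93532725 -0.06012187 -0.34863778] slope 20.404017968087757 yaw -3.677853605888108 yaw from ey -4.081929159211995 [0.00870643 0.12200054 0.00135949]
tray [ 0.57396022 -0.30845609  0.01043821]
P w 0.03945017729851143 axis yaw 0.858700589225864 centre [0.48055737 0.00800718 0.034     ]
Q w 0.03728138394644971 axis yaw 55.72810322106677 centre [ 0.61080866 -0.02760158  0.034     ]
```

```bash
cat >> h.py <<'E'
def frame(xyaw,tilt=0.,az=0.):
    "tool down, tool x at world yaw xyaw (deg); tilted so that the body leans by tilt deg towards azimuth az"
    a,b=np.radians(xyaw),np.radians(az)
    D=np.array([[np.cos(a),np.sin(a),0],[np.sin(a),-np.cos(a),0],[0,0,-1]])
    return R.from_rotvec(np.radians(tilt)*np.array([-np.sin(b),np.cos(b),0])).as_matrix()@D
E
python3 -c "
from h import *
print(delta([.481,.008,.13],frame(180.9)))
p=[onz('top0',q,.028) for q in [(452,183),(519,208),(490,289),(420,263)]];print(np.round(p,4),np.mean(p,0))"
```

```text
(array([-1.4365, -1.3696,  0.3547]), array([-5.000e-04, -1.000e-04, -2.194e-01]))
[[ 0.6615 -0.2761  0.028 ]
 [ 0.6198 -0.3908  0.028 ]
 [ 0.4805 -0.3379  0.028 ]
 [ 0.5225 -0.22    0.028 ]] [ 0.5710753  -0.30624105  0.028     ]
```

```bash
python3 -m pendant '[[-1,-0.7,-0.68,0.1,0,0,-0.1],[-1,-0.7,-0.68,0.1,0,0,-0.1],[-1,-0.7,-0.68,0.1,0,0,-0.1],[-1,-0.7,-0.68,0.1,0,0,-0.1],[-1,-0.7,-0.68,0.1,0,0,-0.1],[-1,-0.7,-0.68,0.1,0,0,-0.1]]' 15; python3 -c "
from h import *
print(delta([.481,.008,.13],frame(180.9)))"
```

```text
time: 0.9
ee_pos: [0.3717, 0.2867, 0.2063]
eef_rot: [0.12, 0.993, -0.0, -0.0]
ft_force: [0.5, 1.5, 0.7]
width: 0.0872
grip_force: 0.0
(array([-0.5747, -0.8157,  0.255 ]), array([-0.0003, -0.    , -0.1221]))
```

```bash
python3 -m pendant '[[-1,-0.575,-0.815,0.255,0,0,-0.122],[-1,-0.575,-0.815,0.255,0,0,-0.122],[-1,-0.575,-0.815,0.255,0,0,-0.122],[-1,-0.575,-0.815,0.255,0,0,-0.122],[-1,-0.575,-0.815,0.255,0,0,-0.122],[-1,-0.575,-0.815,0.255,0,0,-0.122],[-1,-0.575,-0.815,0.255,0,0,-0.122]]' 15; python3 -c "
from h import *
snap('wrist','w1');print(delta([.481,.008,.02],frame(180.9)), proj('w1',[.451,.028,.034]),proj('w1',[.451,-.012,.034]),r.read_state()['joint_positions'])"
```

```text
time: 1.78
ee_pos: [0.4815, 0.0131, 0.1299]
eef_rot: [-0.011, 1.0, 0.0, -0.0]
ft_force: [-0.0, -0.1, 0.0]
width: 0.087
grip_force: 0.0
(array([ 0.0019, -0.0195,  0.367 ]), array([ 0.0002, -0.    ,  0.0035])) [345.96121508 205.2809673 ] [288.30574207 204.05495769] [-0.48930317  0.10486943  0.38862945  1.97962519 -0.04589634  1.06534967
  1.51343211]
```

View pics/w1.png

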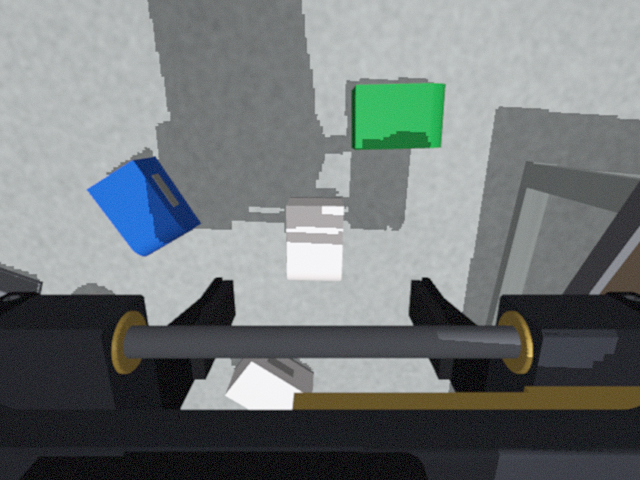

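The picture shows the cap's back top edge at about (288–343, 205). That is within 2 px of the prediction and between the fingers, so I'll go down.

```bash
python3 -m pendant '[[-1,0.002,-0.0195,0.2,0,0,0.0035],[-1,0.002,-0.0195,0.3,0,0,0.0035],[-1,0.002,-0.0195,0.367,0,0,0.0035],[-1,0.002,-0.0195,0.367,0,0,0.0035],[1,0.002,-0.0195,0.367,0,0,0.0035],[1,0.002,-0.0195,0.367,0,0,0.0035],[1,0.002,-0.0195,0.367,0,0,0.0035],[1,0.002,-0.0195,0.367,0,0,0.0035]]' 15
python3 -m pendant '[[1,0,0,-0.1,0,0,0],[1,0,0,-0.2,0,0,0],[1,0,0,-0.4,0,0,0],[1,0,0,-0.5,0,0,0],[1,0,0,-0.5,0,0,0]]'
cat > ramp.py <<'E'
from h import *
import sys
# hover above start mark: argument = clearance along normal; tool x yaw 176
M=np.array([.489,.2335,.0995]); az=-4; t=np.radians(20); n=np.array([np.sin(t)*np.cos(np.radians(az)),np.sin(t)*np.sin(np.radians(az)),np.cos(t)])
print(delta(M+n*(.020+float(sys.argv[1])),frame(180+az,20,az)),n)
E
python3 ramp.py .06
```

```text
time: 2.82
ee_pos: [0.4811, 0.0064, 0.0203]
eef_rot: [-0.007, 1.0, 0.0, 0.0]
ft_force: [-0.5, 0.8, 0.3]
width: 0.0549
grip_force: 0.0
time: 3.45
ee_pos: [0.4823, 0.0065, 0.1724]
eef_rot: [-0.007, 1.0, 0.001, 0.002]
ft_force: [-0.0, 0.3, -0.5]
width: 0.0056
grip_force: 0.0
(array([-0.1234,  0.7488, -0.006 ]), array([-0.0062,  0.1687,  0.0396])) [ 0.341187   -0.02385812  0.93969262]
```

The fingers hadn't closed yet when I lifted. I'll reopen and check numerically that the cap has not moved.

```bash
python3 -m pendant '[[-1,0,0,0.14,0,0,0],[-1,0,0,0.14,0,0,0],[-1,0,0,0.14,0,0,0],[-1,0,0,0.14,0,0,0]]'; python3 -c "
from h import *
c=snap('wrist','w2');m=(c['pixels'].min(2)>225).astype('uint8');m[:150]=0;m[285:]=0
n,l,s,ce=cv2.connectedComponentsWithStats(m)
print([(a.tolist(),b.round().tolist()) for a,b in zip(s,ce) if a[4]>150][1:]);
for x in(.451,.4985):
  print([proj('w2',[x,y,.034]).round() for y in(.028,-.012)])
print(delta([.481,.008,.02],frame(180.9)))"
```

```text
time: 3.95
ee_pos: [0.4816, 0.0064, 0.129]
eef_rot: [-0.007, 1.0, 0.0, 0.001]
ft_force: [1.3, -1.1, 0.8]
width: 0.0374
grip_force: 0.0
[([296, 243, 56, 38, 1798], [321.0, 263.0])]
[array([355., 205.]), array([298., 204.])]
[array([353., 269.]), array([298., 268.])]
(array([0.0023, 0.0053, 0.363 ]), array([ 0.0002,  0.0007, -0.0009]))
```

```bash
python3 -m pendant '[[-1,0.002,0,0.05,0,0,0],[-1,0.002,0,0.05,0,0,0],[-1,0.002,0,0.05,0,0,0],[-1,0.002,0.0,0.2,0,0,0],[-1,0.002,0,0.363,0,0,0],[-1,0.002,0,0.363,0,0,0],[-1,0.002,0,0.363,0,0,0]]' 15
python3 -m pendant '[[1,0,0,0,0,0,0],[1,0,0,0,0,0,0],[1,0,0,0,0,0,0],[1,0,0,0,0,0,0],[1,0,0,0,0,0,0],[1,0,0,0,0,0,0],[1,0,0,0,0,0,0]]' 15
```

```text
time: 4.88
ee_pos: [0.4804, 0.0063, 0.0192]
eef_rot: [-0.007, 1.0, -0.0, -0.0]
ft_force: [0.3, -0.1, 0.7]
width: 0.0868
grip_force: 0.0
time: 5.75
ee_pos: [0.4803, 0.0064, 0.0191]
eef_rot: [-0.007, 1.0, 0.0, -0.0]
ft_force: [-0.1, 0.6, 1.0]
width: 0.0397
grip_force: 15.0
```

```bash
python3 -m pendant '[[1,0,0,-0.15,0,0,0],[1,0,0,-0.35,0,0,0],[1,0,0,-0.53,0,0,0],[1,0,0,-0.53,0,0,0]]'; python3 ramp.py .06
```

```text
time: 6.25
ee_pos: [0.4826, 0.0065, 0.1819]
eef_rot: [-0.007, 1.0, 0.001, 0.004]
ft_force: [0.8, -0.3, -1.2]
width: 0.0398
grip_force: 15.0
(array([-0.1224,  0.7488,  0.0264]), array([-0.0059,  0.1699,  0.0396])) [ 0.341187   -0.02385812  0.93969262]
```

```bash
python3 -m pendant '[[1,-0.05,0.2,-0.02,0,0.05,0.01],[1,-0.08,0.4,-0.02,0,0.1,0.02],[1,-0.1,0.6,0,0,0.17,0.04],[1,-0.122,0.749,0.026,-0.006,0.17,0.04],[1,-0.122,0.749,0.026,-0.006,0.17,0.04],[1,-0.122,0.749,0.026,-0.006,0.17,0.04]]'; python3 ramp.py .005;python3 -c "
from h import *
print(R.from_quat(r.read_state()['eef_rot']).as_matrix().round(3).tolist(),r.read_state()['joint_positions'].round(2))
c=snap('top','t1');d=snap('scene','s1')
cv2.imwrite('pics/c3.png',np.hstack([cv2.resize(c['pixels'][140:350,70:220],None,fx=2.5,fy=2.5),cv2.resize(d['pixels'][130:340,405:565],None,fx=2.5,fy=2.5)])[:,:,::-1])"
```

```text
time: 7.0
ee_pos: [0.5137, 0.2305, 0.1691]
eef_rot: [0.035, 0.983, 0.004, -0.178]
ft_force: [-0.4, -0.2, 0.0]
width: 0.0399
grip_force: 15.0
(array([-0.003 ,  0.0047,  0.1631]), array([-0.0016, -0.0039, -0.0012])) [ 0.341187   -0.02385812  0.93969262]
[[-0.934, 0.071, -0.349], [0.068, 0.997, 0.021], [0.35, -0.004, -0.937]] [-0.64  0.5   0.32  1.46 -0.28  1.55  1.22]
```

View pics/c3.png

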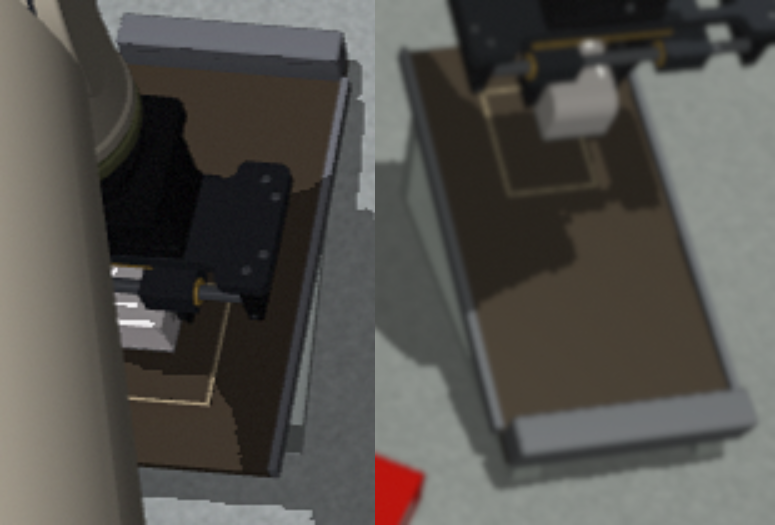

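The cap is held tilted above the start mark in the scene view, at about (580,105) in the crop. I'll lower it and feel for contact.

```bash
python3 -m pendant '[[1,-0.003,0.005,0.08,-0.0016,-0.004,-0.001],[1,-0.003,0.005,0.15,-0.0016,-0.004,-0.001],[1,-0.003,0.005,0.16,-0.0016,-0.004,-0.001],[1,-0.003,0.005,0.16,-0.0016,-0.004,-0.001]]'; python3 ramp.py 0
python3 -m pendant '[[1,0,0,0.005,0,0,0],[1,0,0,0.01,0,0,0],[1,0,0,0.01,0,0,0]]'; python3 ramp.py 0
```

```text
time: 7.6
ee_pos: [0.4986, 0.2335, 0.1258]
eef_rot: [0.035, 0.984, 0.007, -0.172]
ft_force: [-0.3, -1.0, -0.4]
width: 0.0399
grip_force: 15.0
(array([ 0.0001, -0.0024,  0.0265]), array([ 0.001 ,  0.0011, -0.    ])) [ 0.341187   -0.02385812  0.93969262]
time: 7.98
ee_pos: [0.4971, 0.2341, 0.1222]
eef_rot: [0.034, 0.984, 0.007, -0.173]
ft_force: [0.6, 0.0, -0.6]
width: 0.0398
grip_force: 15.0
(array([-0.0006, -0.004 ,  0.0136]), array([0.0007, 0.0007, 0.0004])) [ 0.341187   -0.02385812  0.93969262]
```

```bash
python3 -m pendant '[[1,0,-0.003,0.006,0,0,0],[1,0,-0.003,0.01,0,0,0],[1,0,-0.003,0.01,0,0,0]]'
python3 -m pendant '[[1,0,0,0.004,0,0,0],[1,0,0,0.004,0,0,0]]';python3 -m pendant '[[1,0,0,0.004,0,0,0],[1,0,0,0.004,0,0,0]]'; python3 ramp.py 0
```

```text
time: 8.35
ee_pos: [0.4959, 0.2333, 0.1192]
eef_rot: [0.034, 0.984, 0.007, -0.173]
ft_force: [-0.6, -0.1, -0.6]
width: 0.0399
grip_force: 15.0
time: 8.6
ee_pos: [0.4957, 0.2334, 0.1183]
eef_rot: [0.034, 0.984, 0.007, -0.173]
ft_force: [1.7, -0.3, 0.7]
width: 0.0404
grip_force: 15.0
time: 8.85
ee_pos: [0.4957, 0.2334, 0.1183]
eef_rot: [0.034, 0.984, 0.007, -0.172]
ft_force: [0.4, 0.2, 9.2]
width: 0.0397
grip_force: 15.0
(array([-0.0003, -0.0011, -0.0002]), array([0.001 , 0.0012, 0.0004])) [ 0.341187   -0.02385812  0.93969262]
```

Contact at 9 N. Releasing now, then watching.

```bash
python3 -m pendant '[[-1,0,0,-0.003,0,0,0],[-1,0,0,-0.003,0,0,0],[-1,0,0,-0.003,0,0,0],[-1,0,0,-0.003,0,0,0],[-1,0,0,-0.003,0,0,0],[-1,0,0,-0.003,0,0,0],[-1,0,0,-0.003,0,0,0],[-1,0,0,-0.003,0,0,0]]';python3 -m pendant '[[-1,0,0,0,0,0,0],[-1,0,0,0,0,0,0],[-1,0,0,0,0,0,0],[-1,0,0,0,0,0,0]]'; python3 -c "
from h import *
d=snap('scene','s2')
cv2.imwrite('pics/c4.png',cv2.resize(d['pixels'][130:340,405:565],None,fx=2.5,fy=2.5)[:,:,::-1])"
```

```text
time: 9.85
ee_pos: [0.4955, 0.2333, 0.1179]
eef_rot: [0.034, 0.984, 0.007, -0.173]
ft_force: [0.1, -0.4, -0.1]
width: 0.0874
grip_force: 0.0
time: 10.35
ee_pos: [0.4954, 0.2333, 0.1179]
eef_rot: [0.034, 0.984, 0.007, -0.173]
ft_force: [-0.4, -0.5, 0.4]
width: 0.0867
grip_force: 0.0
```

View pics/c4.png

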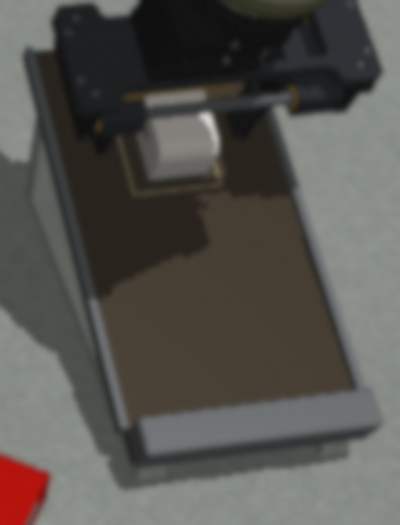

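This cap sticks: 1.2 s after release it is still inside the outline, with its front edge at about (180,178) in the crop. I'll wait a little longer, regrip it, and take it to the tray.

```bash
python3 -m pendant '[[-1,0,0,0,0,0,0],[-1,0,0,0,0,0,0],[-1,0,0,0,0,0,0],[-1,0,0,0,0,0,0]]'; python3 -c "
from h import *
d=snap('scene','s3')['pixels'].astype(int);e=cv2.imread('pics/s2.png')[:,:,::-1].astype(int);print('change',abs(d-e)[130:340,405:565].max())"
python3 -m pendant '[[1,0,0,0,0,0,0],[1,0,0,0,0,0,0],[1,0,0,0,0,0,0],[1,0,0,0,0,0,0],[1,0,0,0,0,0,0],[1,0,0,0,0,0,0],[1,0,0,0,0,0,0]]' 15
python3 -m pendant '[[1,0,0,-0.1,0,0,0],[1,0,0,-0.25,0,0,0],[1,0,0,-0.4,0,0,0],[1,0,0,-0.4,0,0,0]]'
python3 -c "
from h import *
print(delta([.571,-.306,.15],frame(158.8)))"
```

```text
time: 10.9
ee_pos: [0.4955, 0.2333, 0.1179]
eef_rot: [0.034, 0.984, 0.007, -0.173]
ft_force: [-0.3, 0.4, 0.2]
width: 0.087
grip_force: 0.0
change 5
time: 11.82
ee_pos: [0.4955, 0.2333, 0.1179]
eef_rot: [0.034, 0.984, 0.007, -0.173]
ft_force: [0.5, 0.5, 0.4]
width: 0.04
grip_force: 15.0
time: 12.32
ee_pos: [0.5383, 0.2302, 0.2336]
eef_rot: [0.034, 0.985, 0.008, -0.17]
ft_force: [0.4, -1.6, -1.9]
width: 0.0396
grip_force: 15.0
(array([-0.3124, -1.7763,  0.1777]), array([-0.0228, -0.1626,  0.1419]))
```

```bash
python3 -m pendant '[[1,-0.06,-0.2,0,0,-0.03,0.03],[1,-0.1,-0.4,0,-0.01,-0.08,0.07],[1,-0.12,-0.6,0,-0.02,-0.16,0.14],[1,-0.16,-0.8,0.03,-0.023,-0.163,0.142],[1,-0.16,-0.95,0.05,-0.023,-0.163,0.142],[1,-0.16,-0.95,0.05,-0.023,-0.163,0.142]]'
python3 -c "
from h import *
print(delta([.571,-.306,.13],frame(158.8)))"
```

```text
time: 13.08
ee_pos: [0.5546, -0.0609, 0.1987]
eef_rot: [0.187, 0.982, -0.002, -0.003]
ft_force: [0.4, 0.1, -0.6]
width: 0.0401
grip_force: 15.0
(array([-0.3516, -0.739 ,  0.2307]), array([-0.0022, -0.0024, -0.0026]))
```

```bash
python3 -m pendant '[[1,-0.08,-0.18,0.05,0,0,0],[1,-0.16,-0.35,0.1,0,0,0],[1,-0.25,-0.53,0.17,0,0,0],[1,-0.352,-0.739,0.23,-0.002,-0.002,-0.003],[1,-0.352,-0.739,0.23,-0.002,-0.002,-0.003],[1,-0.352,-0.739,0.23,-0.002,-0.002,-0.003]]'
python3 -c "
from h import *
print(delta([.571,-.306,.030],frame(158.8)))"
```

```text
time: 13.82
ee_pos: [0.5743, -0.301, 0.1299]
eef_rot: [0.181, 0.984, 0.001, -0.0]
ft_force: [0.1, -0.3, -0.9]
width: 0.0404
grip_force: 15.0
(array([ 0.004 , -0.0199,  0.3331]), array([ 0.0007, -0.0006,  0.0032]))
```

```bash
python3 -m pendant '[[1,0.004,-0.02,0.15,0,0,0.003],[1,0.004,-0.02,0.3,0,0,0.003],[1,0.004,-0.02,0.337,0,0,0.003],[1,0.004,-0.02,0.337,0,0,0.003],[1,0.004,-0.02,0.337,0,0,0.003]]'
python3 -m pendant '[[1,0,0,0.008,0,0,0],[1,0,0,0.014,0,0,0],[1,0,0,0.014,0,0,0]]'; python3 -m pendant '[[1,0,0,0.003,0,0,0],[1,0,0,0.003,0,0,0]]'
```

```text
time: 14.45
ee_pos: [0.5728, -0.3068, 0.0322]
eef_rot: [0.183, 0.983, 0.0, 0.002]
ft_force: [-0.5, 0.4, -1.8]
width: 0.0402
grip_force: 15.0
time: 14.82
ee_pos: [0.5713, -0.3068, 0.0258]
eef_rot: [0.184, 0.983, 0.001, 0.0]
ft_force: [-0.3, 0.3, -1.0]
width: 0.0401
grip_force: 15.0
time: 15.08
ee_pos: [0.5713, -0.3068, 0.0248]
eef_rot: [0.184, 0.983, 0.001, 0.0]
ft_force: [0.2, -0.1, -0.9]
width: 0.0402
grip_force: 15.0
```

```bash
python3 -m pendant '[[1,0,0,0.005,0,0,0],[1,0,0,0.008,0,0,0],[1,0,0,0.008,0,0,0]]'
python3 -m pendant '[[-0.35,0,0,0,0,0,0],[-0.35,0,0,0,0,0,0],[-0.35,0,0,0,0,0,0],[-0.35,0,0,0,0,0,0],[-0.35,0,0,0,0,0,0]]';python3 -m pendant '[[-0.35,0,0,-0.1,0,0,0],[-0.35,0,0,-0.2,0,0,0],[-1,0,0,-0.4,0,0,0],[-1,0,0,-0.4,0,0,0]]'; python3 -c "
from h import *
c=snap('wrist','w4');d=snap('scene','s4');t=snap('top','t4')
cv2.imwrite('pics/c5.png',np.hstack([cv2.resize(d['pixels'][180:420,80:400],None,fx=1.25,fy=1.25),cv2.resize(c['pixels'],(400,300))])[:,:,::-1])
print(delta([.611,-.0276,.13],frame(56)))"
```

```text
time: 15.45
ee_pos: [0.5713, -0.3068, 0.0227]
eef_rot: [0.184, 0.983, 0.001, 0.0]
ft_force: [-1.4, 0.3, 3.9]
width: 0.04
grip_force: 15.0
time: 16.08
ee_pos: [0.5714, -0.3068, 0.0225]
eef_rot: [0.184, 0.983, 0.001, 0.0]
ft_force: [-0.2, 0.8, -0.2]
width: 0.0583
grip_force: 0.0
time: 16.58
ee_pos: [0.5733, -0.3086, 0.1476]
eef_rot: [0.184, 0.983, -0.0, 0.004]
ft_force: [0.4, -0.7, -1.1]
width: 0.0715
grip_force: 0.0
(array([0.2112, 0.9153, 0.0409]), array([ 4.00e-04, -7.00e-04,  8.57e-01]))
```

View pics/c5.png

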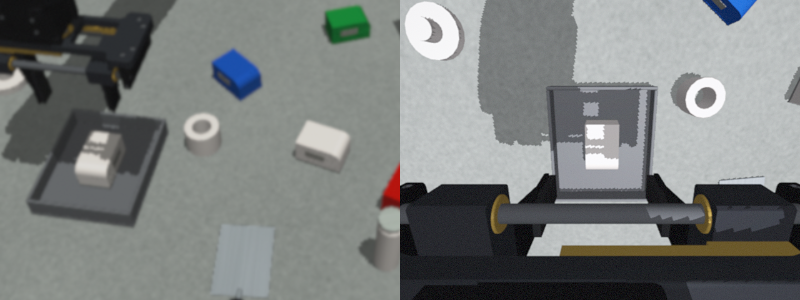

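The cap stands upright in the tray. The second cap is untouched, so that one is next.

```bash
python3 -m pendant '[[-1,0.02,0.1,-0.03,0,0,0.085],[-1,0.04,0.2,-0.03,0,0,0.17],[-1,0.07,0.35,-0.03,0,0,0.255],[-1,0.1,0.5,-0.03,0,0,0.34],[-1,0.14,0.6,-0.03,0,0,0.425],[-1,0.17,0.75,-0.03,0,0,0.51],[-1,0.2,0.85,-0.03,0,0,0.6],[-1,0.21,0.915,-0.03,0,0,0.685]]'; python3 -c "
from h import *
print(delta([.611,-.0276,.13],frame(56)))"
```

```text
time: 17.73
ee_pos: [0.6109, -0.0258, 0.1502]
eef_rot: [0.786, 0.619, -0.0, -0.001]
ft_force: [0.1, -0.1, 0.1]
width: 0.0869
grip_force: 0.0
(array([-0.0056,  0.0018,  0.0674]), array([-8.000e-04, -1.000e-04,  1.701e-01]))
```

```bash
python3 -m pendant '[[-1,-0.005,0.002,0.03,0,0,0.085],[-1,-0.005,0.002,0.067,0,0,0.17],[-1,-0.005,0.002,0.067,0,0,0.17],[-1,-0.005,0.002,0.067,0,0,0.17]]'; python3 -c "
from h import *
c=snap('wrist','w5')
p=c['pixels'].copy()
a=np.radians(56);u=np.array([np.cos(a),np.sin(a),0]);v=np.array([-np.sin(a),np.cos(a),0]);C=np.array([.6108,-.0276,.034])
pts=np.array([proj('w5',C+s*.03*u+t*.02*v) for s,t in((-1,-1),(1,-1),(1,1),(-1,1))]).round().astype(int);print(pts.tolist())
cv2.polylines(p,[pts],True,(255,0,0));cv2.imwrite('pics/c6.png',p[:,:,::-1])
print(r.read_state()['joint_positions'].round(2),delta([.611,-.0276,.02],frame(56)))"
```

```text
time: 18.23
ee_pos: [0.6116, -0.0299, 0.1314]
eef_rot: [0.881, 0.473, 0.0, -0.0]
ft_force: [0.5, -0.5, 0.6]
width: 0.0871
grip_force: 0.0
[[345, 280], [347, 201], [290, 200], [291, 280]]
[-0.72  0.52  0.92  1.66 -0.44  1.18 -0.27] (array([ 0.0046, -0.0067,  0.3724]), array([ 0.0002, -0.0005,  0.0034]))
```

View pics/c6.png

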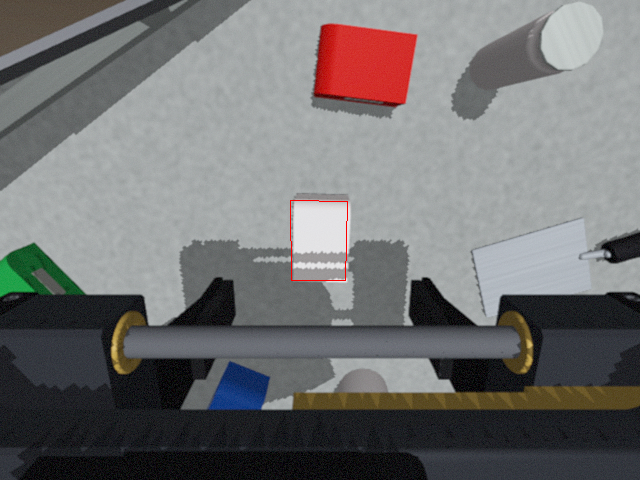

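The red prediction outline (290–347, 200–280) sits on the white cap to within about 2 px. I'll go down and grip.

```bash
python3 -m pendant '[[-1,0.0046,-0.004,0.2,0,0,0.0034],[-1,0.0046,-0.004,0.33,0,0,0.0034],[-1,0.0046,-0.004,0.374,0,0,0.0034],[-1,0.0046,-0.004,0.374,0,0,0.0034],[-1,0.0046,-0.004,0.374,0,0,0.0034]]'
python3 -m pendant '[[1,0,0,0,0,0,0],[1,0,0,0,0,0,0],[1,0,0,0,0,0,0],[1,0,0,0,0,0,0],[1,0,0,0,0,0,0],[1,0,0,0,0,0,0],[1,0,0,0,0,0,0]]' 15
python3 -m pendant '[[1,0,0,-0.15,0,0,0],[1,0,0,-0.35,0,0,0],[1,0,0,-0.55,0,0,0],[1,0,0,-0.65,0,0,0],[1,0,0,-0.65,0,0,0]]'; python3 ramp.py .06
```

```text
time: 18.9
ee_pos: [0.6129, -0.0281, 0.0213]
eef_rot: [0.884, 0.468, 0.002, 0.0]
ft_force: [1.5, 0.3, 0.1]
width: 0.0868
grip_force: 0.0
time: 19.77
ee_pos: [0.6117, -0.0279, 0.0195]
eef_rot: [0.884, 0.468, 0.001, -0.0]
ft_force: [-0.5, 0.8, 1.2]
width: 0.0402
grip_force: 15.0
time: 20.4
ee_pos: [0.6125, -0.0283, 0.2167]
eef_rot: [0.884, 0.468, 0.002, 0.0]
ft_force: [-0.2, -0.9, -1.5]
width: 0.04
grip_force: 15.0
(array([ 0.5359, -0.7524,  0.1399]), array([ 0.1773,  0.1008, -0.989 ])) [ 0.341187   -0.02385812  0.93969262]
```

```bash
python3 -m pendant '[[1,0.05,-0.08,0,0,0,-0.085],[1,0.11,-0.16,0,0,0,-0.17],[1,0.16,-0.24,0,0,0,-0.255],[1,0.22,-0.32,0,0,0,-0.34],[1,0.27,-0.4,0,0,0,-0.425],[1,0.33,-0.48,0,0,0,-0.51],[1,0.38,-0.56,0,0,0,-0.595],[1,0.43,-0.64,0,0,0,-0.68]]'; python3 ramp.py .06
```

```text
time: 21.4
ee_pos: [0.5239, 0.1873, 0.213]
eef_rot: [0.36, 0.933, -0.0, -0.0]
ft_force: [-0.5, -0.6, -1.7]
width: 0.0399
grip_force: 15.0
(array([0.1178, 0.0925, 0.1276]), array([ 0.0553,  0.16  , -0.3152])) [ 0.341187   -0.02385812  0.93969262]
```

```bash
python3 -m pendant '[[1,0.02,0.02,0,0.012,0.035,-0.07],[1,0.05,0.04,0,0.025,0.07,-0.14],[1,0.08,0.06,0.03,0.037,0.107,-0.21],[1,0.11,0.08,0.07,0.05,0.14,-0.28],[1,0.118,0.0925,0.127,0.055,0.16,-0.315],[1,0.118,0.0925,0.127,0.055,0.16,-0.315],[1,0.118,0.0925,0.127,0.055,0.16,-0.315]]'; python3 ramp.py .005
```

```text
time: 22.28
ee_pos: [0.5178, 0.2305, 0.1765]
eef_rot: [0.039, 0.984, 0.007, -0.172]
ft_force: [0.1, -0.1, -0.5]
width: 0.0399
grip_force: 15.0
(array([0.0035, 0.0024, 0.1908]), array([ 0.0018,  0.0013, -0.0039])) [ 0.341187   -0.02385812  0.93969262]
```

```bash
python3 -m pendant '[[1,0.003,0.002,0.1,0.0018,0.0013,-0.004],[1,0.003,0.002,0.17,0.0018,0.0013,-0.004],[1,0.003,0.002,0.19,0.0018,0.0013,-0.004],[1,0.003,0.002,0.19,0.0018,0.0013,-0.004],[1,0.003,0.002,0.19,0.0018,0.0013,-0.004]]'; python3 ramp.py .001
```

```text
time: 22.9
ee_pos: [0.4985, 0.2332, 0.1243]
eef_rot: [0.033, 0.984, 0.007, -0.173]
ft_force: [0.5, 0.3, -0.5]
width: 0.0397
grip_force: 15.0
(array([ 0.0015, -0.0014,  0.0186]), array([0.0005, 0.0006, 0.0012])) [ 0.341187   -0.02385812  0.93969262]
```

```bash
python3 -m pendant '[[1,0,0,0.01,0,0,0],[1,0,0,0.015,0,0,0],[1,0,0,0.015,0,0,0]]'; python3 -m pendant '[[1,0,0,0.004,0,0,0],[1,0,0,0.004,0,0,0]]'; python3 -m pendant '[[1,0,0,0.004,0,0,0],[1,0,0,0.004,0,0,0]]'; python3 ramp.py 0
```

```text
time: 23.28
ee_pos: [0.4961, 0.2333, 0.1189]
eef_rot: [0.033, 0.984, 0.006, -0.174]
ft_force: [-0.8, 0.3, -0.6]
width: 0.0395
grip_force: 15.0
time: 23.52
ee_pos: [0.4963, 0.2334, 0.1184]
eef_rot: [0.033, 0.984, 0.007, -0.173]
ft_force: [0.4, -0.9, 3.7]
width: 0.0398
grip_force: 15.0
time: 23.78
ee_pos: [0.4962, 0.2334, 0.1176]
eef_rot: [0.033, 0.984, 0.007, -0.173]
ft_force: [1.9, 0.1, 6.2]
width: 0.0396
grip_force: 15.0
(array([ 0.0018, -0.0012, -0.0019]), array([0.0004, 0.0005, 0.0012])) [ 0.341187   -0.02385812  0.93969262]
```

Contact again. Releasing and letting it run.

```bash
python3 -m pendant '[[-1,0,0,-0.003,0,0,0],[-1,0,0,-0.003,0,0,0],[-1,0,0,-0.003,0,0,0],[-1,0,0,-0.003,0,0,0],[-1,0,0,-0.003,0,0,0],[-1,0,0,-0.003,0,0,0],[-1,0,0,-0.003,0,0,0],[-1,0,0,-0.003,0,0,0]]'; python3 -m pendant '[[-1,0,0,0,0,0,0],[-1,0,0,0,0,0,0],[-1,0,0,0,0,0,0],[-1,0,0,0,0,0,0],[-1,0,0,0,0,0,0],[-1,0,0,0,0,0,0]]'; python3 -m pendant '[[-1,0,0,-0.15,0,0,0],[-1,0,0,-0.3,0,0,0],[-1,0,0,-0.4,0,0,0],[-1,0,0,-0.4,0,0,0],[-1,0,0,-0.4,0,0,0]]'; python3 -c "
from h import *
d=snap('scene','s6')
cv2.imwrite('pics/c7.png',cv2.resize(d['pixels'],None,fx=1.2,fy=1.2)[:,:,::-1])"
```

```text
time: 24.78
ee_pos: [0.4957, 0.2333, 0.1176]
eef_rot: [0.033, 0.984, 0.006, -0.174]
ft_force: [-0.6, 0.7, 1.0]
width: 0.0872
grip_force: 0.0
time: 25.52
ee_pos: [0.4957, 0.2333, 0.1176]
eef_rot: [0.033, 0.984, 0.006, -0.174]
ft_force: [-0.6, -0.2, 0.6]
width: 0.0869
grip_force: 0.0
time: 26.15
ee_pos: [0.5362, 0.2305, 0.2294]
eef_rot: [0.033, 0.984, 0.006, -0.174]
ft_force: [0.5, -0.3, 0.2]
width: 0.0871
grip_force: 0.0
```

View pics/c7.png

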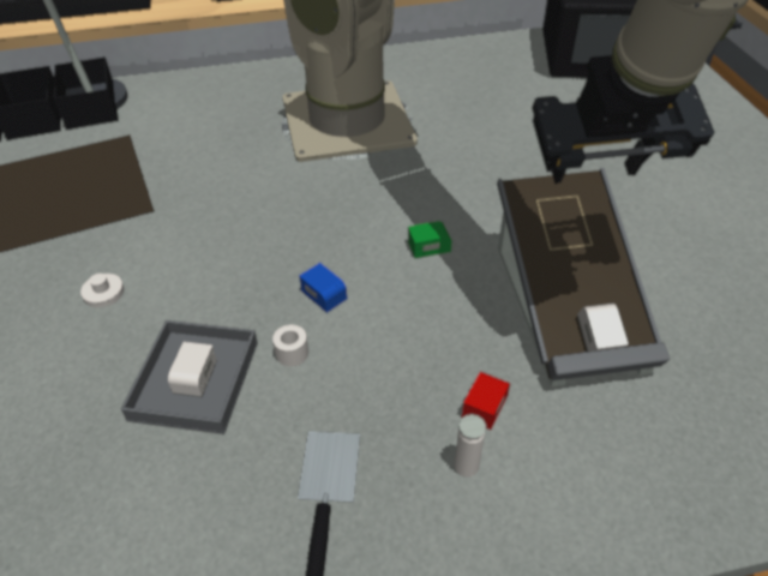

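The slider lies against the stop at about (605,327), the other cap stands upright in the tray at about (192,368), and the arm is clear of everything.

```bash
python3 -c "
from h import *
print(r.close_job())"
```

```text
the job is handed in; nothing more can be done
None
```

I tested both caps and handed the job in: the one that slid ran down by itself and lies against the stop, and the one that stuck stands upright in the grey tray; the hand-in returned no verdict.

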